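# Prise open the spares case

### The job

The cover of the small grey spares case sits too tight for fingers. Take the flat prising blade with the wooden handle, push its tip into the recess in the front of the case under the cover, and lever the cover up until it stands open by itself at clearly more than half way to upright (about 60 degrees is right). Keep the gripper itself off the case, and at the end lay the blade down on the bench.

Things in the scene. Friction and masses are not known exactly. Their poses are not given: they have to be found in the camera images.
- case: Grey plastic case fixed to the bench, 85 (x) x 130 (y) x 50 mm high without cover. Origin: centre of underside, z up; front faces -x, to the robot, turned up to 13 degrees. Prise recess in mid front wall: y -35 to 35, x -42.5 to -18.5 (24 deep, open to the front), floor at z = 34, roof the shut cover's underside at z = 50: a 16 mm gap.
- cover (a joint): Hinge of the case's aluminium cover, rad: 0 shut, 1.57 upright, stop at 1.8; the front edge rises. Plate 4 mm thick; in the case frame it reaches from x = -46 mm to the hinge line at x = 45.5, z = 50 mm. Friction hinge: the cover (60 g) stays at any angle; raising its front edge takes about 1 N, further in up to 2 N.
- blade_tool: Prising blade lying flat among other hand tools, 70 g. Wooden handle 84 (x) x 18 (y) x 24 mm high with a steel end band; grasp across the 18 mm. Origin: centre of the handle's underside, z up, x towards the blade (away from the robot at the start, turned up to 15 degrees). Steel blade 22 wide, 3 thick (z 0 to 3), sticks out 60 mm beyond the handle (x 42 to 102).
- blade_tip (a point): Middle of the end of the steel blade: 102 mm ahead of the tool's origin along its x axis, 1.5 mm above its underside; same axes as the tool.

How it is judged:
On the way, in this order (a step that is already met when the one before it is completed fails the run):
1. the tip of the blade is in the recess under the shut cover (x of blade_tip in the frame of case between -0.04 and -0.01 m and y of blade_tip in the frame of case between -0.035 and 0.035 m and z of blade_tip in the frame of case between 0.032 and 0.056 m and value of joint cover below 0.15 rad), for 0.1 s.
2. the blade, pressing on it, has raised the cover by more than 0.5 rad (value of joint cover above 0.5 rad and contact force between blade_tool and case above 0.1 N), for 0.05 s.
At the end, for the whole second after the job is handed in: The cover stands open at more than 0.75 rad (43 degrees) and is still; the prising blade lies at rest on the bench (handle and tip lower than 30 mm) (value of joint cover above 0.75 rad and velocity of joint cover between -0.05 and 0.05 rad/s and height (world z) of each of blade_tool, blade_tip below 0.03 m and linear speed of blade_tool below 0.02 m/s); the robot touches nothing.
It fails at once if the gripper touches the case or its cover with more than 1 N (contact force between any of the fingers, the arm and case above 1 N).
It also fails if it takes over 51 s, if anything falls off the work surface, if the arm or the gripper's body presses on something with over 40 N, if the wrist force passes 120 N, or if a joint passes its speed limit or range.

### The arm

A 7-joint arm with a two-finger parallel gripper is mounted at the origin on a cart in front of the work surface, level with it; the furniture and walls round the work are solid. World frame = base frame: x ahead of the robot, y to its left, z up, the work surface at z = 0. Lengths are in m, angles in rad, forces in N, time in s.
With the tool pointing down it reaches from about 0.35 to 0.9 m from the base axis. Payload 8.1 kg.
Tool frame: the origin (TCP) lies midway between the tips of the shut fingers; the grasp point (between the pads) lies arm.grasp_offset behind it (arm.grasp_offset is the distance from the TCP to the grasp point, in m); z points along the fingers, y is the line along which they close (so a half turn about z gives the same grasp; the last joint's range is limited). The gripper opens to 92 mm and grips with 3 to 60 N. Pads are 19 mm wide; open, the fingers measure 130 mm over their backs; the gripper's body (75 mm by 190 mm) begins 47 mm behind the grasp point.
Start: joints at [-1.345, 0.434, 0.025, 1.573, -0.012, 1.134, -0.075], TCP at [0.202, 0.592, 0.227] pointing down, gripper open.
Joint ranges: [-2.62, 2.62], [-0.44, 2.09], [-1.27, 1.32], [0.08, 2.57], [-1.32, 4.46], [0.12, 2], [-2.74, 2.74]. Speed limits (rad/s): [2.22, 2.22, 3.01, 3.01, 3.14, 3.14, 3.14].

### API

Orientations are given as a rotation vector (axis times angle).
In Python, from cell import observe, imaging, arm gives the robot as it stands.
- The arm moves only by the tool apply_moves, never from a script. Its argument "commands" is a list of rows, each a list of 5 numbers: the opening in per cent of the stroke, from 0 (shut) to 100 (fully open), then the shift along the world's x, y, z in units of 0.06 m (1.0 is 0.06 m), then the turn about the world's z in units of 0.5 rad (1.0 is 0.5 rad). A call has 1 to 12 rows; each row shifts and turns the commanded pose from where the row before left it; what a row does not reach is not made up. A row lasts 1/8 s, in which the tool goes at most 62.5 mm and 10.7 degrees, less where a joint would pass 70% of its speed; a pose out of reach is approached as far as the arm can. A call with a number of a shift or a turn outside -1 to 1 is refused whole. A call with a gripper value outside its range is refused whole. The fingers move at their own pace and stop on an object; "newtons" is the grip in N (left out, the last holds). Time passes only in rows, so rows that do not move let the fingers close. It gives the time, the measured TCP pose, the force, the opening and the grip force at its end, in the units of the state.
- observe(): the state, without advancing time (a new reading comes with each control period).
- imaging.get_image(name): name is "side" or "top" or "wrist"; returns (picture, depth): 480x640x3 uint8, red, green, blue; 480x640 float32, m along the optical axis (not along the pixel's ray), 0 where there is no reading.
- imaging.camera_params(name): a dict with "camera_matrix" (3x3 intrinsics, pixels), "origin" and "rotation" of the camera in the world; the wrist camera has in their place "tool_from_camera" (4x4, takes a point from camera to tool coordinates, whose origin is the TCP and whose axes are the flange's). Camera axes: x right, y up, looking along -z (the intrinsics and any distortion apply to the point x, -y, -z); pixel columns grow to the right and rows downward; lengths in m; the calibration is good to about 2 mm. A picture is of the moment at which its call begins: read the wrist's pose just before it. camera_params takes no time and is no camera call.
- arm.sign_off(): hands the job in; it is judged then, once.
The state is a dict: "clock": time; "joints": joint angles; "dq": joint speeds; "joint_efforts": joint torques, N m; "position": TCP position; "ee_rot": TCP orientation; "force": force on the tool from outside, world axes, zero at the start; "ft_torque": the same for the moment, N m; "width": opening from 0.0 (shut) to 1.0 (fully open); "gripper_force": force on a finger pad.
Only numpy, scipy, OpenCV 4.12 (cv2) and the standard library are available. Lean on these libraries where they do the work, as an engineer would, in place of code of your own. Each camera call takes 0.05 s, during which the arm holds its last target. There are 200 camera calls.

## Working session

There is one attempt and no reset: what is moved stays moved. The work goes in short steps, Python scripts to look and compute and a tool call to move; the robot and the scene stay as the last step left them, time stands still between calls to the robot, and variables do not carry over. Pictures are saved under pics/ and viewed, at most 10 in all, crops included, and the job is handed in when it is done.

Besides the shell and the picture viewer there is one more tool, called after "Emit:" by a JSON object that holds its "op" and its "data". apply_moves: Moves the arm, as the interface text tells. Its arguments: {"type":"object","properties":{"commands":{"type":"array"},"newtons":{"type":"number"}},"required":["commands"]}

```bash
mkdir -p pics; ls
cat > h.py <<'E'
import numpy as np, cv2
from cell import observe, imaging, arm
from scipy.spatial.transform import Rotation as R
def pts(name, d, st=None):
    p=imaging.camera_params(name); K=np.array(p["camera_matrix"])
    v,u=np.mgrid[0:480,0:640]
    c=np.stack([(u-K[0,2])/K[0,0]*d,-(v-K[1,2])/K[1,1]*d,-d],-1)
    if "origin" in p: return c@np.array(p["rotation"]).T+np.array(p["origin"])
    T=np.array(p["tool_from_camera"]); c=c@T[:3,:3].T+T[:3,3]
    return c@R.from_rotvec(st["ee_rot"]).as_matrix().T+np.array(st["position"])
E
python3 - <<'E'
from h import *
s=observe(); print(s, arm.grasp_offset); print(imaging.camera_params("top"), imaging.camera_params("side"), imaging.camera_params("wrist"))
for n in("top","side"):
    im,d=imaging.get_image(n); cv2.imwrite(f"pics/{n}0.png",im[...,::-1]); np.savez(f"{n}0.npz",im=im,d=d)
E
```

```text
pics
{'clock': 0.0, 'joints': array([-1.34459597,  0.43520159,  0.0249391 ,  1.57408736, -0.01159629,
        1.13397762, -0.07507527]), 'dq': array([-0.000544  , -0.00047672,  0.00085883, -0.00014791,  0.00142307,
        0.00118684,  0.00109717]), 'joint_efforts': array([ 2.45889050e-04, -6.67853594e+01,  9.85198505e-01, -3.14456642e+01,
       -6.05883636e-02,  4.31636441e-02,  1.94032805e-04]), 'position': array([0.20169182, 0.59103348, 0.22596163]), 'ee_rot': array([-5.14154369e-01, -3.09910804e+00,  2.39413947e-03]), 'force': array([-0.41016407, -0.48882002, -0.34268425]), 'ft_torque': array([ 0.02899651,  0.00911956, -0.00942909]), 'gripper_force': 0.0, 'width': 1.0004234285745361} 0.0188
{'camera_matrix': array([[452.725627  ,   0.        , 318.88468023],
       [  0.        , 452.725627  , 244.90243477],
       [  0.        ,   0.        ,   1.        ]]), 'origin': array([0.40988415, 0.05941431, 0.91719771]), 'rotation': array([ 0.10985338, -0.1163392 , -1.54868749])} {'camera_matrix': array([[473.52681151,   0.        , 322.51385609],
       [  0.        , 473.52681151, 247.64287137],
       [  0.        ,   0.        ,   1.        ]]), 'origin': array([ 0.563703  , -0.74126593,  0.53744569]), 'rotation': array([1.02449906, 0.02865238, 0.04280281])} {'camera_matrix': array([[405.75429177,   0.        , 318.51520525],
       [  0.        , 405.75429177, 236.89218156],
       [  0.        ,   0.        ,   1.        ]]), 'tool_from_camera': array([[ 3.62415130e-04,  9.61922529e-01,  2.73322001e-01,
         7.35046044e-02],
       [ 9.99999809e-01, -4.85533325e-04,  3.82809958e-04,
        -2.78235191e-04],
       [ 5.00940463e-04,  2.73321810e-01, -9.61922521e-01,
        -1.58276823e-01],
       [ 0.00000000e+00,  0.00000000e+00,  0.00000000e+00,
         1.00000000e+00]])}
```

View pics/top0.png

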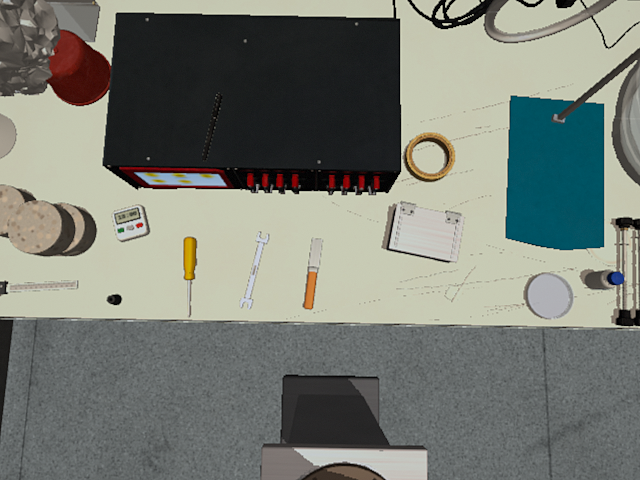

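View pics/side0.png

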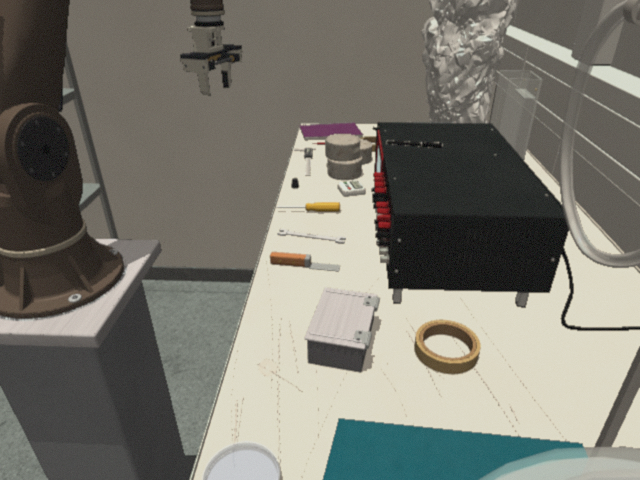

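```bash
sed -i 's/np.array(p\["rotation"\]).T/R.from_rotvec(p["rotation"]).as_matrix().T/' h.py
python3 - <<'E'
from h import *
z=np.load("top0.npz"); P=pts("top",z["d"]); np.save("P0.npy",P)
for v in range(60,480,60): print([tuple(P[v,u].round(3)) for u in range(60,640,120)])
E
```

```text
[(np.float64(0.878), np.float64(0.562), np.float64(0.103)), (np.float64(0.827), np.float64(0.299), np.float64(0.199)), (np.float64(0.831), np.float64(0.095), np.float64(0.2)), (np.float64(0.954), np.float64(-0.155), np.float64(0.002)), (np.float64(0.962), np.float64(-0.419), np.float64(-0.002))]
[(np.float64(0.8), np.float64(0.611), np.float64(0.002)), (np.float64(0.72), np.float64(0.292), np.float64(0.2)), (np.float64(0.724), np.float64(0.093), np.float64(0.201)), (np.float64(0.817), np.float64(-0.154), np.float64(-0.0)), (np.float64(0.815), np.float64(-0.402), np.float64(0.017))]
[(np.float64(0.668), np.float64(0.597), np.float64(0.003)), (np.float64(0.642), np.float64(0.314), np.float64(0.112)), (np.float64(0.643), np.float64(0.093), np.float64(0.126)), (np.float64(0.684), np.float64(-0.152), np.float64(0.002)), (np.float64(0.685), np.float64(-0.396), np.float64(0.017))]
[(np.float64(0.53), np.float64(0.533), np.float64(0.092)), (np.float64(0.547), np.float64(0.34), np.float64(0.004)), (np.float64(0.552), np.float64(0.096), np.float64(0.002)), (np.float64(0.548), np.float64(-0.137
[... 279 characters left out ...]
np.float64(-0.149), np.float64(-0.001)), (np.float64(0.439), np.float64(-0.384), np.float64(0.015))]
[(np.float64(0.202), np.float64(1.053), np.float64(-0.895)), (np.float64(0.21), np.float64(0.588), np.float64(-0.899)), (np.float64(0.219), np.float64(0.119), np.float64(-0.89)), (np.float64(0.226), np.float64(-0.351), np.float64(-0.903)), (np.float64(0.236), np.float64(-0.818), np.float64(-0.893))]
[(np.float64(-0.022), np.float64(1.032), np.float64(-0.898)), (np.float64(-0.014), np.float64(0.573), np.float64(-0.896)), (np.float64(0.111), np.float64(0.099), np.float64(-0.386)), (np.float64(0.002), np.float64(-0.347), np.float64(-0.9)), (np.float64(0.01), np.float64(-0.81), np.float64(-0.9))]
```

The top view shows the wooden-handled blade with its handle at about (310,290) and its tip at (317,238). The case is at (425,232) with the hinges on its far side. The side view agrees.

Run:
```python
from h import *
z=np.load("top0.npz"); P=np.load("P0.npy"); im=z["im"]
def rect(m,n):
    cs,_=cv2.findContours(m.astype(np.uint8),cv2.RETR_EXTERNAL,cv2.CHAIN_APPROX_NONE)
    c=max(cs,key=cv2.contourArea); k=np.zeros(m.shape,np.uint8); cv2.drawContours(k,[c],-1,1,-1)
    q=P[(k>0)&m]; r=cv2.minAreaRect((q[:,:2]*1000).astype(np.float32)); print(n,r,"z",np.median(q[:,2]).round(4),len(q)); print(cv2.boxPoints(r).round(1).tolist()); return q
v,u=np.mgrid[0:480,0:640]; Z=P[...,2]
box=lambda a,b,c,d:(u>a)&(u<b)&(v>c)&(v<d)
hsv=cv2.cvtColor(im,cv2.COLOR_RGB2HSV)
h=rect(box(290,335,225,320)&(hsv[...,1]>120)&(Z>.01),"handle")
t=rect(box(290,335,225,320)&(hsv[...,1]<20),"blade")
a=rect(box(290,335,225,320)&((hsv[...,1]<20)|(Z>.01)),"tool")
c=rect(box(375,475,190,275)&(Z>.045),"cover")
print(np.percentile(c[:,2],[2,20,50,80,98]))
for n,q in(("h",h),("b",t)): print(n,q.mean(0))
```

```text
handle ((450.0096740722656, 72.70817565917969), (16.85664176940918, 72.16353607177734), 83.61299133300781) z 0.0258 318
[[413.20001220703125, 68.30000305175781], [484.8999938964844, 60.29999923706055], [486.79998779296875, 77.0999984741211], [415.1000061035156, 85.0999984741211]]
blade ((483.3930969238281, 66.47947692871094), (23.032611846923828, 145.88818359375), 86.51829528808594) z 0.0052 334
[[409.8999938964844, 59.400001525878906], [555.5, 50.599998474121094], [556.9000244140625, 73.5], [411.29998779296875, 82.4000015258789]]
tool ((483.5110168457031, 68.41765594482422), (26.916133880615234, 145.88818359375), 86.51829528808594) z 0.0235 691
[[409.8999938964844, 59.400001525878906], [555.5, 50.599998474121094], [557.0999755859375, 77.4000015258789], [411.5, 86.30000305175781]]
cover ((535.878662109375, -69.21115112304688), (146.003173828125, 329.1800231933594), 20.488988876342773) z 0.0559 3317
[[409.8999938964844, 59.400001525878906], [525.0999755859375, -248.89999389648438], [661.9000244140625, -197.8000030517578], [546.7000122070312, 110.5]]
[0.05281631 0.0546251  0.05592265 0.05727529 0.05933784]
h [0.44978321 0.07275918 0.02563501]
b [0.52228834 0.06442221 0.01299544]
```

Run:
```python
from h import *
z=np.load("top0.npz"); P=np.load("P0.npy"); im=z["im"]; Z=P[...,2]
m=np.zeros((480,640),np.uint8); m[190:275,375:475]=((Z>.045)&(Z<.08)&(z["d"]>0))[190:275,375:475]
cs,_=cv2.findContours(cv2.morphologyEx(m,cv2.MORPH_OPEN,np.ones((5,5))),cv2.RETR_EXTERNAL,cv2.CHAIN_APPROX_NONE)
c=max(cs,key=cv2.contourArea); print(cv2.minAreaRect(c), cv2.boundingRect(c))
p=imaging.camera_params("top");K=p["camera_matrix"];Rm=R.from_rotvec(p["rotation"]).as_matrix();o=p["origin"]
q=c[:,0].astype(float); r=np.c_[(q[:,0]-K[0,2])/K[0,0],-(q[:,1]-K[1,2])/K[1,1],-np.ones(len(q))]@Rm.T
X=o+r*((.054-o[2])/r[:,2])[:,None]
rc=cv2.minAreaRect((X[:,:2]*1000).astype(np.float32));print(rc,cv2.boxPoints(rc).tolist())
s=observe();Rt=R.from_rotvec(s["ee_rot"]).as_matrix();print(Rt.round(3))
```

```text
((426.4464111328125, 230.76177978515625), (70.38361358642578, 49.00801086425781), 11.56013011932373) (389, 202, 75, 60)
((567.765625, -150.3600616455078), (133.96820068359375, 96.89572143554688), 79.25675201416016) [[507.6805419921875, -207.13900756835938], [602.8779296875, -225.201171875], [627.8507080078125, -93.58111572265625], [532.6533203125, -75.51895141601562]]
[[-0.946  0.323 -0.   ]
 [ 0.323  0.946 -0.001]
 [-0.    -0.001 -1.   ]]
```

Emit:
{"op": "apply_moves", "data": {"commands": [[60, 0.4, -0.8, 0, 0.22], [60, 0.4, -0.85, 0, 0.22], [60, 0.4, -0.85, 0, 0], [60, 0.4, -0.85, 0, 0], [60, 0.4, -0.85, 0, 0], [60, 0.4, -0.85, 0, 0], [60, 0.4, -0.85, 0, 0], [60, 0.4, -0.85, 0, 0], [60, 0.4, -0.85, 0, 0], [60, 0.4, -0.85, 0, 0], [60, 0, 0, 0, 0], [60, 0, 0, 0, 0]]}}

```text
clock: 1.6
position: [0.4415, 0.0848, 0.2265]
ee_rot: [-0.172, -3.136, -0.0]
force: [0.6, 0.0, -0.5]
width: 0.6
gripper_force: 0.0
```

Run:
```python
from h import *
s=observe(); im,d=imaging.get_image("wrist"); P=pts("wrist",d,s); cv2.imwrite("pics/w1.png",im[...,::-1])
Z=P[...,2]; hsv=cv2.cvtColor(im,cv2.COLOR_RGB2HSV); xy=(P[...,0]>.39)&(P[...,0]<.6)&(P[...,1]>.02)&(P[...,1]<.12)&(d>0)
for n,m in(("orange",xy&(hsv[...,1]>120)&(Z>.012)),("high",xy&(Z>.015)&(Z<.04)),("blade",xy&(hsv[...,1]<25)&(Z>-.01)&(Z<.012))):
    k=cv2.morphologyEx(m.astype(np.uint8),cv2.MORPH_OPEN,np.ones((3,3)))>0; q=P[k]
    if len(q): r=cv2.minAreaRect((q[:,:2]*1000).astype(np.float32)); print(n,r,np.median(q[:,2]),len(q),q.mean(0))
print(s["position"],s["ee_rot"])
```

```text
orange ((446.69696044921875, 85.16001892089844), (64.08809661865234, 80.91575622558594), 83.70650482177734) 0.3126887070919496 5912 [0.42409015 0.08699194 0.24628247]
high ((453.990966796875, 70.33816528320312), (18.931718826293945, 83.85177612304688), 83.43350982666016) 0.02394136960148821 1721 [0.45276493 0.07062442 0.02378262]
blade ((483.3691711425781, 69.95526885986328), (99.89360046386719, 186.70301818847656), 89.99700927734375) 0.00029357741556008954 8584 [0.48545336 0.05658619 0.00054085]
[0.44147299 0.08480412 0.22650441] [-1.71597893e-01 -3.13620709e+00 -1.61321152e-04]
```

View pics/w1.png

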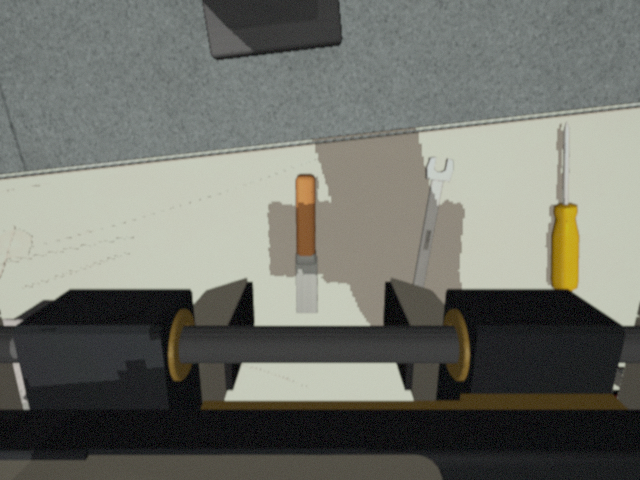

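The picture shows the handle at (306,215) and the blade end at (307,312), and the wrench is clear of the closing fingers. The measured handle (84 x 19 mm, top at 24 mm) matches the given sizes.

Emit:
{"op": "apply_moves", "data": {"commands": [[60, 0.41, -0.26, 0, 0], [60, 0, 0, -0.9, 0], [60, 0, 0, -0.9, 0], [60, 0, 0, -0.9, 0], [60, 0, 0, -0.7, 0], [60, 0, 0, 0, 0], [60, 0, 0, 0, 0]]}}

```text
clock: 2.52
position: [0.4669, 0.0698, 0.0239]
ee_rot: [0.169, 3.136, 0.001]
force: [-0.1, 0.2, 0.0]
width: 0.6
gripper_force: 0.0
```

Emit:
{"op": "apply_moves", "data": {"commands": [[60, 0, 0, -0.33, 0], [60, 0, 0, 0, 0], [0, 0, 0, 0, 0], [0, 0, 0, 0, 0], [0, 0, 0, 0, 0], [0, 0, 0, 0, 0], [0, 0, 0, 0, 0], [0, 0, 0, 0, 0]], "newtons": 55}}

```text
clock: 3.52
position: [0.4665, 0.069, 0.0031]
ee_rot: [0.171, 3.137, 0.0]
force: [-1.1, -0.1, 5.3]
width: 0.19
gripper_force: 55.0
```

Emit:
{"op": "apply_moves", "data": {"commands": [[0, 0, 0, 0.5, 0], [0, 0, 0, 0.6, 0], [0, 0, 0, 0.6, 0], [0, -0.3, -0.75, 0, -0.145], [0, -0.3, -0.8, 0, 0], [0, -0.24, -0.8, 0, 0], [0, -0.2, -0.79, 0, 0], [0, 0, 0, 0, 0], [0, 0, 0, 0, 0], [0, 0, 0, 0, 0]]}}

```text
clock: 4.78
position: [0.4044, -0.1183, 0.1048]
ee_rot: [-0.281, -3.129, -0.001]
force: [-0.3, 0.3, -1.3]
width: 0.189
gripper_force: 55.0
```

Run:
```python
from h import *
s=observe(); print(s["position"],s["ee_rot"],s["width"])
for n in("side","wrist","top"):
    im,d=imaging.get_image(n); P=pts(n,d,s); np.savez(n+"2.npz",im=im,d=d,P=P); 
    if n=="side": cv2.imwrite("pics/s2.png",cv2.resize(im[200:400,200:440,::-1],None,fx=3,fy=3))
    if n=="wrist": cv2.imwrite("pics/w2.png",im[...,::-1])
```

```text
[ 0.40435526 -0.11833009  0.10481364] [-2.81402454e-01 -3.12875583e+00 -5.30178769e-04] 0.18941184286743498
```

View pics/s2.png

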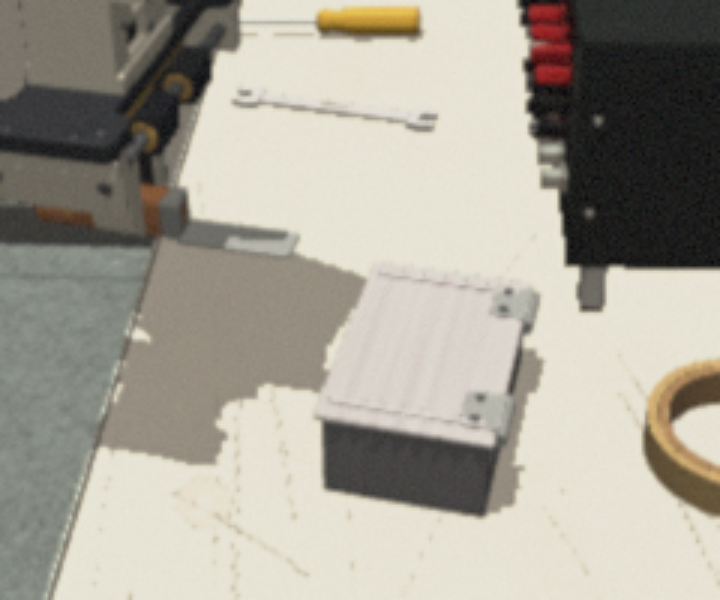

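View pics/w2.png

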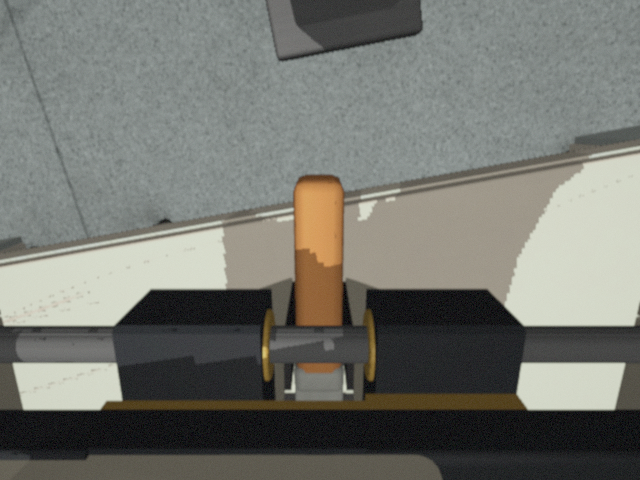

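The side crop shows the blade held about level, with its tip at (297,240) in front of the case. The wrist view shows the handle straight in the jaws. Next I'll measure the blade's height and tilt, and the case's front edge from the side camera.

Run:
```python
from h import *
e=np.array([np.cos(np.radians(10.7)),-np.sin(np.radians(10.7))]);n=np.array([-e[1],e[0]])
T=np.array([0.4044,-0.1183]); C=np.array([.566,-.150])
for nm in("side","top"):
    z=np.load(nm+"2.npz");P=z["P"];d=z["d"]
    a=(P[...,:2]-T)@e;b=(P[...,:2]-T)@n
    m=(d>0)&(abs(b)<.02)&(a>.025)&(a<.11)&(P[...,2]>.08)&(P[...,2]<.15)
    if m.sum()>5:
        q=np.c_[a[m],b[m],P[...,2][m]]; print(nm,m.sum(),"a max",np.sort(q[:,0])[-4:],"b",q[:,1].min(),q[:,1].max())
        for lo in np.arange(.03,.1,.01):
            k=(q[:,0]>lo)&(q[:,0]<lo+.01)
            if k.sum(): print(lo.round(2),k.sum(),np.median(q[k],0).round(4))
    a=(P[...,:2]-C)@e;b=(P[...,:2]-C)@n
    m=(d>0)&(abs(a)<.08)&(abs(b)<.09)&(P[...,2]>.048)&(P[...,2]<.062)
    print("cover",np.percentile(a[m],[.5,99.5]),np.percentile(b[m],[.5,99.5]),np.median(P[...,2][m]))
    m&=abs(a)<.03
    for s in(-.05,0,.05):
        k=(d>0)&(abs(b-s)<.02)&(abs(a)<.08)&(P[...,2]>.048)&(P[...,2]<.062); print("front at b",s,np.percentile(a[k],1))
```

```text
side 442 a max [0.0901747  0.09037588 0.09049367 0.09067513] b -0.011360457582317995 0.013561867879498127
0.03 88 [ 0.0323 -0.0019  0.1071]
0.04 52 [ 0.045  -0.0016  0.1063]
0.05 56 [ 0.0544 -0.0011  0.1062]
0.06 54 [ 0.0645 -0.0003  0.1062]
0.07 58 [ 0.0749 -0.0006  0.1062]
0.08 57 [ 0.0851 -0.0002  0.1063]
0.09 6 [ 0.0903 -0.0042  0.1061]
cover [-0.04608528  0.06935357] [-0.06918918  0.08801844] 0.055640722339136445
front at b -0.05 -0.045403243682294224
front at b 0 -0.045585507460894646
front at b 0.05 -0.04521765510479329
top 315 a max [0.09012119 0.09018437 0.09057502 0.09090576] b -0.008553424505486906 0.013753895195046597
0.04 40 [0.0474 0.002  0.107 ]
0.05 66 [0.0549 0.0026 0.1065]
0.06 70 [0.0648 0.0024 0.1066]
0.07 66 [0.0749 0.0028 0.1063]
0.08 69 [0.0848 0.0028 0.1065]
0.09 4 [0.0904 0.0049 0.1044]
cover [-0.04623671  0.048928  ] [-0.06602694  0.06647317] 0.055906097350228445
front at b -0.05 -0.04600190531245781
front at b 0 -0.04573609251909155
front at b 0.05 -0.04569306197950939
```

Emit:
{"op": "apply_moves", "data": {"commands": [[0, 0, 0, -0.5, 0], [0, 0, 0, -0.52, 0], [0, 0, 0, 0, 0], [0, 0, 0, 0, 0], [0, 0, 0, 0, 0]]}}

```text
clock: 5.55
position: [0.4049, -0.1195, 0.0447]
ee_rot: [0.284, 3.127, 0.0]
force: [0.3, -0.6, -1.2]
width: 0.191
gripper_force: 55.0
```

Emit:
{"op": "apply_moves", "data": {"commands": [[0, 0.21, -0.04, -0.015, 0], [0, 0.21, -0.04, 0, 0], [0, 0.21, -0.04, 0, 0], [0, 0.21, -0.04, 0, 0], [0, 0, 0, 0, 0], [0, 0, 0, 0, 0], [0, 0, 0, 0, 0]]}}

```text
clock: 6.42
position: [0.4538, -0.129, 0.0428]
ee_rot: [-0.285, -3.128, -0.0]
force: [-0.3, 0.1, -1.4]
width: 0.188
gripper_force: 55.0
```

Run:
```python
from h import *
s=observe(); print(s["position"],s["force"],s["ft_torque"])
im,d=imaging.get_image("side"); cv2.imwrite("pics/s3.png",cv2.resize(im[200:400,200:440,::-1],None,fx=3,fy=3))
```

```text
[ 0.4538224  -0.12897484  0.04276683] [-0.31767955  0.10024804 -1.42542393] [ 0.02163974  0.02896763 -0.01589294]
```

View pics/s3.png

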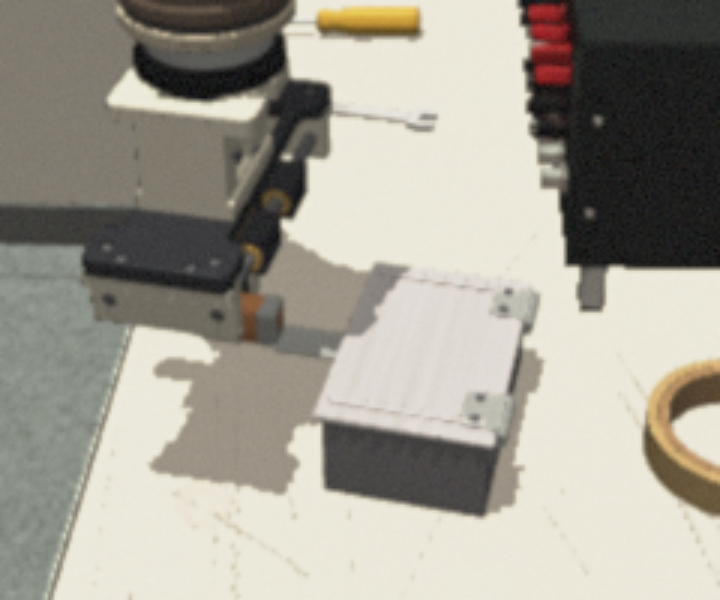

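The blade is in the recess at (330,350) in the crop, with tip x about -24 mm in the case frame and the cover still shut. Now I'll lever it up along an arc.

Emit:
{"op": "apply_moves", "data": {"commands": [[0, 0, 0, 0.12, 0], [0, 0.008, 0, 0.1, 0], [0, 0.01, -0.003, 0.1, 0], [0, 0.025, -0.005, 0.1, 0], [0, 0.025, -0.005, 0.1, 0], [0, 0.04, -0.008, 0.09, 0], [0, 0.04, -0.008, 0.09, 0], [0, 0, 0, 0, 0]]}}

```text
clock: 7.48
position: [0.4641, -0.131, 0.0854]
ee_rot: [0.284, 3.127, -0.0]
force: [0.8, -0.5, -0.1]
width: 0.191
gripper_force: 55.0
```

```bash
cat > chk.py <<'E'
from h import *
import sys
s=observe(); print(s["position"],s["force"],s["ft_torque"])
im,d=imaging.get_image("side"); cv2.imwrite(f"pics/{sys.argv[1]}.png",cv2.resize(im[160:400,170:440,::-1],None,fx=2.2,fy=2.2))
P=pts("side",d); e=np.array([.9826,-.1857]);n=np.array([.1857,.9826]);C=np.array([.566,-.150])
a=(P[...,:2]-C)@e;b=(P[...,:2]-C)@n;Z=P[...,2]
# cover: near-side strip
m=(d>0)&(b>-.062)&(b<-.02)&(Z>.047)&(a>-.05)&(a<.044)&(Z<.2)
A=np.c_[a[m],Z[m]]; ang=np.degrees(np.arctan2(A[:,1]-.055,.0455-A[:,0])); r=np.hypot(A[:,1]-.055,.0455-A[:,0])
k=r>.04; print("cover deg",np.percentile(ang[k],[10,50,90]),"rmax",np.percentile(r,99),m.sum())
E
python3 chk.py s4
```

```text
[ 0.46411898 -0.13095936  0.08535463] [ 0.76135799 -0.53529881 -0.08495878] [ 0.00878167  0.02122334 -0.02252532]
cover deg [-3.06895    31.73191208 33.011298  ] rmax 0.09013770592532337 1269
```

View pics/s4.png

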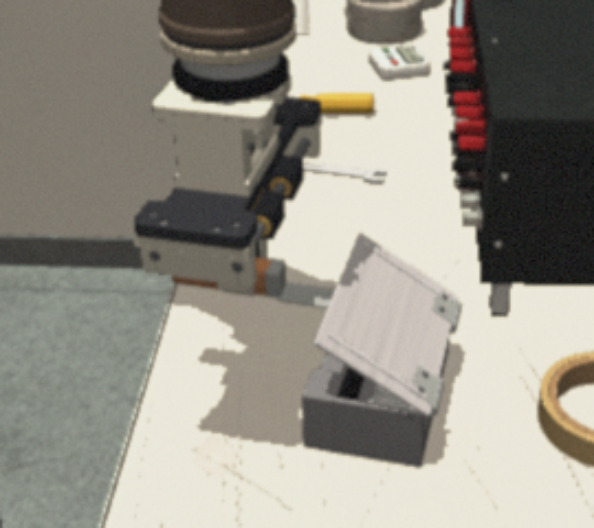

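The cover is up about 32 degrees, resting on the blade at (325,295) in the crop, and the gripper is clear. I'll continue the arc.

Emit:
{"op": "apply_moves", "data": {"commands": [[0, 0.055, -0.01, 0.085, 0], [0, 0.06, -0.011, 0.08, 0], [0, 0.07, -0.013, 0.072, 0], [0, 0.07, -0.013, 0.07, 0], [0, 0.08, -0.015, 0.06, 0], [0, 0.08, -0.015, 0.055, 0], [0, 0.08, -0.015, 0.045, 0], [0, 0, 0, 0, 0], [0, 0, 0, 0, 0]]}}

```text
clock: 8.65
position: [0.4932, -0.1363, 0.1129]
ee_rot: [0.284, 3.128, 0.0]
force: [0.9, 0.1, -0.4]
width: 0.189
gripper_force: 55.0
```

```bash
python3 chk.py s5
```

```text
[ 0.4931888  -0.13632931  0.11290741] [ 0.85169718  0.12412007 -0.38541293] [-0.03999485  0.04015703 -0.00638466]
cover deg [-3.52629857 67.20055084 68.86200803] rmax 0.16710855849567718 926
```

View pics/s5.png

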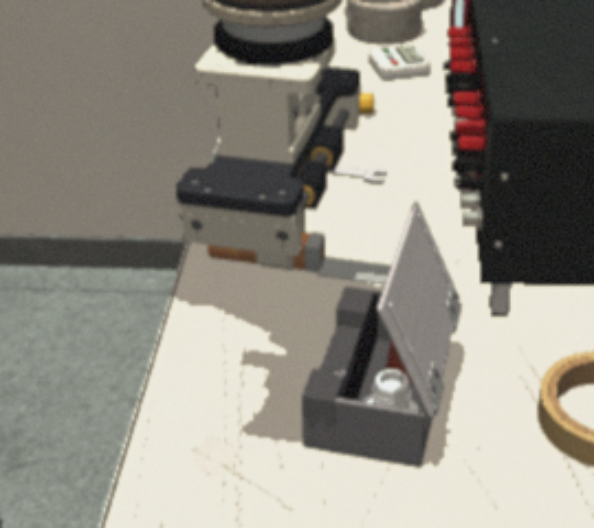

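The cover stands at about 65 degrees. I'll withdraw the blade and return to its free spot.

Emit:
{"op": "apply_moves", "data": {"commands": [[0, -0.3, 0.057, 0, 0], [0, -0.59, 0.11, 0, 0], [0, -0.59, 0.11, 0, 0], [0, 0.1, 0.6, 0, 0.145], [0, 0.3, 0.8, 0, 0], [0, 0.3, 0.85, 0, 0], [0, 0.32, 0.85, 0, 0], [0, 0, 0, -0.6, 0], [0, 0, 0, -0.7, 0], [0, 0, 0, 0, 0], [0, 0, 0, 0, 0]]}}

```text
clock: 10.07
position: [0.4659, 0.0661, 0.0359]
ee_rot: [0.172, 3.136, 0.0]
force: [-0.1, 0.2, -0.8]
width: 0.191
gripper_force: 55.0
```

Emit:
{"op": "apply_moves", "data": {"commands": [[0, 0, 0, -0.35, 0], [0, 0, 0, -0.17, 0], [0, 0, 0, 0, 0], [0, 0, 0, 0, 0]]}}

```text
clock: 10.58
position: [0.4659, 0.0663, 0.0044]
ee_rot: [0.171, 3.136, 0.001]
force: [-0.1, 0.2, -0.6]
width: 0.189
gripper_force: 55.0
```

Emit:
{"op": "apply_moves", "data": {"commands": [[0, 0, 0, -0.02, 0], [0, 0, 0, 0, 0], [60, 0, 0, 0, 0], [60, 0, 0, 0, 0], [60, 0, 0, 0, 0], [60, 0, 0, 0.3, 0], [60, 0, 0, 0.8, 0], [60, 0, 0, 0.8, 0], [60, 0, 0, 0.8, 0], [60, 0, 0, 0, 0], [60, 0, 0, 0, 0]]}}

```text
clock: 11.95
position: [0.465, 0.0664, 0.1641]
ee_rot: [-0.171, -3.137, -0.0]
force: [-0.4, -0.1, 0.1]
width: 0.6
gripper_force: 0.0
```

```bash
python3 chk.py s6
```

```text
[0.46499529 0.06636223 0.16406851] [-0.38584312 -0.1495199   0.1332942 ] [ 0.03543157  0.03662874 -0.00888112]
cover deg [-3.61919133 67.45762168 68.90782143] rmax 0.08897161159384687 850
```

View pics/s6.png

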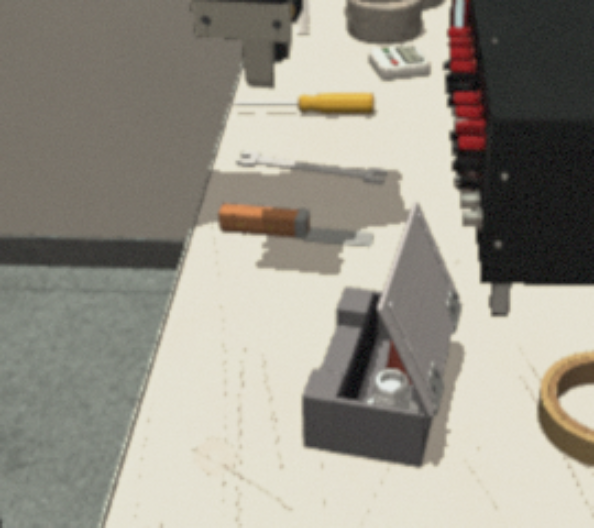

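The blade lies flat on the bench at (290,225), the cover stands open at about 67 degrees, and the gripper is clear.

```bash
python3 -c "
from cell import arm; print(arm.sign_off())"
```

```text
the job is handed in; nothing more can be done
None
```

I levered the cover up with the blade and it stands open by itself at about 67 degrees; the blade lies flat on the bench, the gripper is clear, and I handed the job in at about 12 s (no verdict came back).

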